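# Find the loose jar lids in a parts caddy and set those jars aside

### The arm

A 7-joint arm with a two-finger parallel gripper is mounted at the origin on the work surface. World frame = base frame: x ahead of the robot, y to its left, z up, the work surface at z = 0. Lengths are in m, angles in degrees, forces in N, time in s.
With the tool pointing down it reaches from about 0.425 to 0.8 m from the base axis. Payload 8.3 kg.
Tool frame: the origin (TCP) lies on the centre line of the jaws, within the pads' length; the fingertips stand 14 mm ahead of it and the grasp point (between the pads) lies 5 mm behind it; y points along the fingers, z is the direction in which the jaws open and shut, and the axes are right-handed (so a half turn about y gives the same grasp; the last joint's range is limited). The gripper opens to 85 mm and grips with 20 to 120 N. Pads are 22 mm wide; open, the fingers measure 114 mm over their backs; the gripper's body (76 mm by 85 mm) begins 54 mm behind the grasp point. The pads swing forward as they close: fully open they stand 13 mm farther back than shut.
Start: joints at [71.511, 21.967, 0.94, 78.501, -0.361, 79.538, -2.664], TCP at [0.161, -0.604, 0.245] pointing down, gripper open.
Joint ranges: [-169.22, 169.22], [-14.56, 117.87], [-87.37, 89.26], [10.42, 133.3], [-82.24, 262.24], [0.94, 117.77], [-172.7, 172.7]. Speed limits (degrees/s): [136.94, 136.94, 172.46, 172.46, 180, 180, 180].

### API

Orientations are given as a 3x3 rotation matrix whose columns are the frame's x, y, z axes.
In Python, from bench import arm gives the robot as it stands. The module is installed in compiled form; this text tells all that it offers.
- The arm moves only by the tool jog_arm, never from a script. Its argument "motion" is a list that holds one entry, the list of rows, each a list of 5 numbers: the closure, from -1 (fully open) to 1 (shut), then the shift along the tool's x, y, z in units of 40 mm (1.0 is 40 mm), then the turn about the tool's y in units of 5 degrees (1.0 is 5 degrees). In form: [[[hand, tx, ty, tz, turn], ...]]. A call has exactly 5 rows; each row shifts and turns the commanded pose from where the row before left it, along the tool's axes as they then stand; what a row does not reach is not made up. A row lasts 1/12 s, in which the tool goes at most 41.7 mm and 7.16 degrees, less where a joint would pass 70% of its speed; a pose out of reach is approached as far as the arm can. A call is refused whole if a number of a shift passes 1 or a number of a turn 1, either way. A call with a gripper value outside its range is refused whole. The fingers move at their own pace and stop on an object; "newtons" is the grip in N (left out, the last holds). Time passes only in rows, so rows that do not move let the fingers close, or fill a call up. It gives the time, the measured TCP pose, the force and the opening at its end, in the units of the state.
- arm.state(): the state, without advancing time (a new reading comes with each control period).
- arm.get_image(name): name is "side" or "top"; returns (picture, depth): 420x560x3 uint8, red, green, blue; 420x560 float32, m along the optical axis (not along the pixel's ray), 0 where there is no reading.
- arm.camera_params(name): a dict with "fx", "fy", "cx", "cy" (pixels), "rvec" (rotation vector, rad) and "tvec" (3), from world to camera coordinates, as OpenCV has them. Camera axes: x right, y down, z forward; pixel columns grow to the right and rows downward; lengths in m; the calibration is good to about 2 mm. A picture is of the moment at which its call begins. camera_params takes no time and is no camera call.
- arm.hand_in(): hands the job in, once; it reports no verdict.
Trained networks look in the newest picture that a camera, given by its name, has taken for a name from the list of things; names that differ only in an ending like _2 or _b are one class to them, and where a whole thing is asked for, a point or a joint stands for the part that bears it (a point fixed in the world has none). Each returns a list of dicts, best first, with "p" (0 to 1); they miss things now and then, are a little off and sometimes report something else, mostly with a low value. They report only what shows in the picture. A call takes as long as a camera call. They do not tell look-alikes from the thing itself.
- arm.look_for(camera, label): "location" ([x, y, z] in m, in the coordinates of the camera as it stood for that picture, good to about 4 mm: the middle of the surface that is visible of it).
The state is a dict: "time_s": time; "q": joint angles; "dq": joint speeds; "joint_torque": joint torques, N m; "position": TCP position; "orientation": TCP orientation; "wrist_force": force on the tool from outside, world axes, zero at the start; "ft_torque": the same for the moment, N m; "finger_gap": finger opening in m.
Only numpy, scipy, OpenCV 4.12 (cv2) and the standard library are available. Lean on these libraries where they do the work, as an engineer would, in place of code of your own. Each camera call takes 0.05 s, during which the arm holds its last target. There are 200 camera calls.

### The job

Before this caddy of parts jars is put away, find every jar whose lid is loose by gently twisting the lids anticlockwise, stopping as soon as one resists so that you do not drag or twist the caddy round. Leave each loose lid turned open by about an eighth of a turn and stand its jar upright in the grey rework tray, set down rather than dropped; leave the jars with tight lids seated in the caddy and do not disturb the other things on the desk.

Things in the scene. Friction and masses are not known exactly. Their poses are not given: they have to be found in the camera images.
- caddy: lilac caddy, loose, 1.8 kg, 185 x 185 mm, 45 mm high; 2 x 2 square wells 73 mm wide (jars have 1.5 mm play all round), floors 6 mm above the desk, centres 50 mm from the caddy's centre along its x and its y. Origin: centre of the underside, x and y along its sides. It slides round on the desk if a tight lid is twisted beyond roughly 0.7 N m
- caddy_corner_a (a point): top of the caddy's outer corner at its +x, +y
- caddy_corner_b (a point): top of the caddy's outer corner at its -x, -y
- tray: the rework tray: grey open plastic tray, 250 mm along its x, 135 mm along its y, 28 mm high, walls and floor 5 mm thick, fixed to the desk, empty. Origin: centre of its underside. Two jars stand in it side by side, 60 mm either side of its centre along its x
- jar1: one of four identical white square jars (numbers tell nothing of looseness), 70 x 70 mm, shoulder 84 mm high, 220 to 320 g. Round black ribbed screw lid, 58 mm across, centred, its side 88 to 120 mm above the foot, a raised grey bar across its top. Origin: centre of the foot, z up, sides parallel to the caddy's. The well stops it turning; it can be lifted by its lid
- lid1 (a joint): turn of jar1's lid on its jar, rad; 0 for every lid at the start, grows as it is unscrewed (anticlockwise seen from above), stops at 1.6. A loose lid turns with about 0.05 N m; a tight one gives less than about 0.15 rad of play and then does not turn
- jar2: one of four identical white square jars (numbers tell nothing of looseness), 70 x 70 mm, shoulder 84 mm high, 220 to 320 g. Round black ribbed screw lid, 58 mm across, centred, its side 88 to 120 mm above the foot, a raised grey bar across its top. Origin: centre of the foot, z up, sides parallel to the caddy's. The well stops it turning; it can be lifted by its lid
- lid2 (a joint): turn of jar2's lid on its jar, rad; 0 for every lid at the start, grows as it is unscrewed (anticlockwise seen from above), stops at 1.6. A loose lid turns with about 0.05 N m; a tight one gives less than about 0.15 rad of play and then does not turn
- jar3: one of four identical white square jars (numbers tell nothing of looseness), 70 x 70 mm, shoulder 84 mm high, 220 to 320 g. Round black ribbed screw lid, 58 mm across, centred, its side 88 to 120 mm above the foot, a raised grey bar across its top. Origin: centre of the foot, z up, sides parallel to the caddy's. The well stops it turning; it can be lifted by its lid
- lid3 (a joint): turn of jar3's lid on its jar, rad; 0 for every lid at the start, grows as it is unscrewed (anticlockwise seen from above), stops at 1.6. A loose lid turns with about 0.05 N m; a tight one gives less than about 0.15 rad of play and then does not turn
- jar4: one of four identical white square jars (numbers tell nothing of looseness), 70 x 70 mm, shoulder 84 mm high, 220 to 320 g. Round black ribbed screw lid, 58 mm across, centred, its side 88 to 120 mm above the foot, a raised grey bar across its top. Origin: centre of the foot, z up, sides parallel to the caddy's. The well stops it turning; it can be lifted by its lid
- lid4 (a joint): turn of jar4's lid on its jar, rad; 0 for every lid at the start, grows as it is unscrewed (anticlockwise seen from above), stops at 1.6. A loose lid turns with about 0.05 N m; a tight one gives less than about 0.15 rad of play and then does not turn
- glue: upright grey glue bottle, 30 mm across, 95 mm high, between caddy and tray; bystander. Origin: centre of its foot
- driver: screwdriver lying between caddy and tray; bystander. Origin: its underside at mid-length, x along it
- wheel: black model wheel lying flat, 68 mm across, 28 mm high, beyond caddy and tray; bystander. Origin: centre of its underside
- mug: steel mug 80 mm across, 90 mm high, on the left of the desk; bystander. Origin: centre of its foot
- spanner: steel spanner lying on the right of the desk; bystander. Origin: its underside at mid-length
There are look-alikes about, which are no part of the job. Leave any pink look-alike of the jar4 alone. Leave any orange look-alike of the jar3 alone.

How it is judged:
By the outcome, as a careful person would: the job done as asked, in the order asked, and still so for the second after the job is handed in, with the robot touching nothing.
It also fails if it takes over 69 s, if anything falls off the work surface, if the arm or the gripper's body presses on something with over 40 N, if the wrist force passes 120 N, or if a joint passes its speed limit or range.

## Working session

There is one attempt and no reset: what is moved stays moved. The work goes in short steps, Python scripts to look and compute and a tool call to move; the robot and the scene stay as the last step left them, time stands still between calls to the robot, and variables do not carry over. Pictures are saved under pics/ and viewed, about 8 in all and at most 12, crops included, and the job is handed in when it is done.

Besides the shell and the picture viewer there is one more tool, called after "Request:" by a JSON object that holds its "fn" and its "kwargs". jog_arm: Moves the arm, as the interface text tells. Its arguments: {"type":"object","properties":{"motion":{"type":"array"},"newtons":{"type":"number"}},"required":["motion"]}

```bash
mkdir -p pics && cat > h.py <<'E'
import numpy as np, cv2
from bench import arm
def cam(n):
    p=arm.camera_params(n); K=np.array([[p['fx'],0,p['cx']],[0,p['fy'],p['cy']],[0,0,1]])
    R=cv2.Rodrigues(np.array(p['rvec'],float))[0]; return K,R,np.array(p['tvec'],float).ravel()
def cloud(n):
    im,d=arm.get_image(n); K,R,t=cam(n)
    v,u=np.mgrid[:420,:560]
    X=np.stack([(u-K[0,2])/K[0,0]*d,(v-K[1,2])/K[1,1]*d,d],-1)
    return im,d,(X-t)@R
def save(im,f): cv2.imwrite('pics/'+f,im[:,:,::-1])
E
python3 - <<'E'
from h import *
np.set_printoptions(precision=3,suppress=True)
for n in ['top','side']:
    im,d,W=cloud(n); save(im,n+'0.png'); np.savez('/tmp/'+n,im=im,W=W,d=d)
    K,R,t=cam(n); print(n,-R.T@t,R.tolist())
    for l in ['caddy','tray','jar1','lid1','caddy_corner_a','caddy_corner_b']:
        for r in arm.look_for(n,l): print(l,round(r['p'],2),(np.array(r['location'])-t)@R)
s=arm.state(); print(s)
E
```

```text
top [0.499 0.006 1.091] [[-0.02525303387827771, -0.9995456245716079, 0.016456873326860327], [-0.9958474013648848, 0.023712452366685954, -0.08789580648451277], [0.08746563596491976, -0.018608170316056855, -0.9959937241382302]]
caddy 0.96 [0.535 0.168 0.042]
caddy 0.7 [0.365 0.488 0.051]
tray 0.85 [ 0.534 -0.21   0.004]
jar1 0.93 [0.518 0.109 0.127]
jar1 0.77 [0.736 0.138 0.098]
jar1 0.76 [0.603 0.15  0.126]
jar1 0.75 [0.559 0.236 0.122]
jar1 0.69 [0.474 0.198 0.128]
jar1 0.57 [0.526 0.37  0.088]
lid1 0.95 [0.515 0.109 0.126]
lid1 0.92 [0.526 0.377 0.119]
lid1 0.87 [0.602 0.154 0.127]
lid1 0.86 [0.739 0.144 0.117]
lid1 0.85 [0.561 0.243 0.128]
lid1 0.64 [0.475 0.201 0.124]
caddy_corner_a 0.67 [0.536 0.171 0.045]
caddy_corner_b 0.67 [0.536 0.171 0.045]
side [ 0.417 -0.833  0.957] [[0.9864112474709819, -0.1642753158889367, 0.0025439049376795933], [-0.1176179545673218, -0.7168929756361891, -0.6871902780503301], [0.11471210758303294, 0.6775530105261731, -0.7264730210412348]]
caddy 0.89 [0.524 0.104 0.027]
tray 0.76 [ 0.523 -0.204  0.012]
jar1 0.96 [0.463 0.183 0.09 ]
jar1 0.92 [0.553 0.223
[... 337 characters left out ...]
caddy_corner_a 0.61 [0.532 0.108 0.029]
caddy_corner_a 0.16 [ 0.405 -0.453  0.007]
caddy_corner_b 0.61 [0.532 0.108 0.029]
caddy_corner_b 0.16 [ 0.405 -0.453  0.007]
{'time_s': 0.7, 'q': array([71.511, 21.964,  0.942, 78.499, -0.36 , 79.537, -2.663]), 'dq': array([ 0.045,  0.033, -0.043, -0.073,  0.022, -0.002,  0.059]), 'joint_torque': array([ -0.   , -62.716,   0.843, -37.201,   0.017,   0.002,   0.   ]), 'position': array([ 0.161, -0.604,  0.245]), 'orientation': array([[-0.966,  0.   ,  0.257],
       [-0.257, -0.   , -0.966],
       [-0.   , -1.   ,  0.   ]]), 'wrist_force': array([ 0.183, -0.651,  0.37 ]), 'ft_torque': array([-0.109, -0.014, -0.022]), 'finger_gap': 0.08526169831201831}
```

View pics/top0.png

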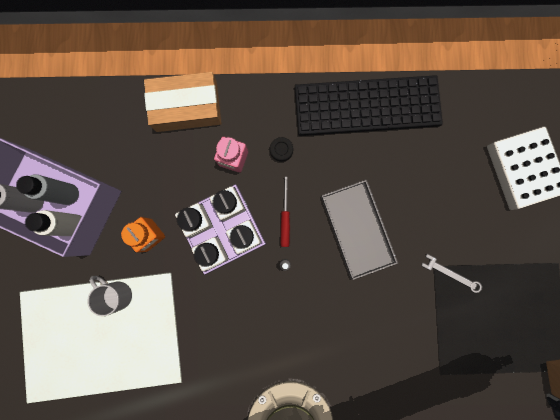

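View pics/side0.png

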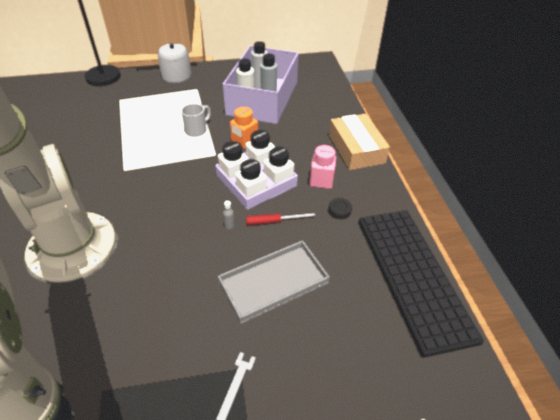

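Top view: the caddy is centred near (220,229) with four white jars. The pink look-alike is at (230,153) and the orange one at (141,234). The tray is at (358,229), the glue at (285,266), and the driver at (285,215). Next I fit the lids and tray.

```bash
python3 - <<'E'
from h import *
from scipy.optimize import least_squares
np.set_printoptions(precision=4,suppress=True)
g0=np.array([[.516,.109],[.602,.152],[.56,.24],[.474,.199]])
for n in ['top','side']:
    z=np.load(f'/tmp/{n}.npz'); W=z['W'];im=z['im'].astype(int)
    P=W.reshape(-1,3); C=im.reshape(-1,3)
    cs=[]
    for g in g0:
        c=g.copy()
        for _ in range(6):
            m=(np.hypot(*(P[:,:2]-c).T)<.036)&(P[:,2]>.116)&(P[:,2]<.140)
            Q=P[m,:2]; c=np.array(cv2.minEnclosingCircle(Q.astype(np.float32))[0])
        cs.append(c); print(n,'lid',c,'mean',Q.mean(0),'r',cv2.minEnclosingCircle(Q.astype(np.float32))[1],'z',np.median(P[m,2]),m.sum())
    cs=np.array(cs); ctr=cs.mean(0)
    # square fit
    u=(cs-ctr); v=u[:,0]+1j*u[:,1]; ref=v[0]*np.array([1,1j,-1,-1j]); 
    w=np.sum(v*np.conj(np.array([1,1j,-1,-1j])))/4; print('ctr',ctr,'halfdiag',abs(w),'diag ang',np.degrees(np.angle(w)))
    m=(P[:,2]>.012)&(P[:,2]<.034)&(np.hypot(P[:,0]-.534,P[:,1]+.21)<.16)
    r=cv2.minAreaRect(P[m,:2].astype(np.float32)*1000); print('tray',r,np.median(P[m,2]))
    m=(P[:,2]>.04)&(P[:,2]<.11)&(P[:,1]<.06)&(P[:,1]>-.08)&(P[:,0]>.35)&(P[:,0]<.75); print('glue',P[m].mean(0) if m.any() else None,P[m].max(0) if m.any() else None)
    m=(P[:,2]>.01)&(P[:,2]<.04)&(np.hypot(P[:,0]-.7,P[:,1])<.06);print('wheel',P[m,:2].mean(0))
E
```

```text
top lid [0.5152 0.1137] mean [0.5153 0.113 ] r 0.030048158019781113 z 0.1263139653396905 431
top lid [0.606  0.1561] mean [0.6054 0.1554] r 0.030451934784650803 z 0.1263427107204058 429
top lid [0.563  0.2458] mean [0.5628 0.245 ] r 0.030342942103743553 z 0.12626060408706194 443
top lid [0.4732 0.2038] mean [0.473  0.2029] r 0.030204376205801964 z 0.1262978848020589 446
ctr [0.5393 0.1799] halfdiag 0.07040145939635821 diag ang -109.82204152162969
tray ((529.771484375, -205.96481323242188), (250.251953125, 136.1794891357422), 18.285621643066406) 0.026594220733076417
glue [0.4396 0.0056 0.0731] [0.4972 0.0592 0.0982]
wheel [0.7318 0.0038]
side lid [0.5123 0.1093] mean [0.5117 0.1067] r 0.03196180984377861 z 0.1263342674787885 268
side lid [0.6028 0.1534] mean [0.6017 0.1492] r 0.031827494502067566 z 0.12594954453795293 252
side lid [0.5592 0.2453] mean [0.5591 0.2391] r 0.03266337141394615 z 0.12589729553046225 224
side lid [0.4693 0.1995] mean [0.4694 0.197 ] r 0.030993985012173653 z 0.1260929048928297 242
ctr [0.5359 0.1769] halfdiag 0.0712780861983846 diag ang -109.02191235062058
tray ((527.52294921875, -207.740966796875), (251.7222442626953, 138.8509063720703), 18.272951126098633) 0.02461846578352543
glue [ 0.4372 -0.0007  0.066 ] [0.5038 0.0598 0.099 ]
wheel [ 0.7298 -0.0029]
```

```bash
cat > plan.py <<'E'
import sys, json
from h import *
# usage: plan.py hand step_mm  x y z yaw  [x y z yaw ...]   (yaw = azimuth of tool z, deg; world targets)
def st():
    s=arm.state(); R=np.array(s['orientation']); return s,np.array(s['position']),np.degrees(np.arctan2(R[1,2],R[0,2]))
def show():
    s,p,y=st(); print('t',round(s['time_s'],2),'p',p.round(4),'yaw',round(y,1),'q',np.round(s['q'],0),'F',np.round(s['wrist_force'],1),'T',np.round(s['ft_torque'],3),'gap',round(s['finger_gap'],4))
if __name__=='__main__':
    show(); s,p,y=st(); hand=float(sys.argv[1]); step=float(sys.argv[2])/1000
    W=np.array(sys.argv[3:],float).reshape(-1,4); rows=[]
    for w in W:
        dy=w[3]-y; n=int(np.ceil(max(np.linalg.norm(w[:3]-p)/step,abs(dy)/4.9,1))); p0=p.copy();y0=y
        for i in range(n):
            a=np.radians(y); c,sn=np.cos(a),np.sin(a)
            d=(p0+(w[:3]-p0)*(i+1)/n-p)/.04
            r=np.round([sn*d[0]-c*d[1],-d[2],c*d[0]+sn*d[1]],2); t=round(-(y0+dy*(i+1)/n-y)/5,2)
            p=p+.04*np.array([sn*r[0]+c*r[2],-c*r[0]+sn*r[2],-r[1]]); y-=5*t
            rows.append([hand,*map(float,r),float(t)])
    while len(rows)%5: rows.append([hand,0,0,0,0])
    for i in range(0,len(rows),5): print(json.dumps([rows[i:i+5]]))
E
python3 plan.py -1 36 0.5 -0.25 0.245 -45 0.514 0.112 0.22 -19.5
```

```text
t 0.7 p [ 0.1606 -0.604   0.2453] yaw -75.1 q [72. 22.  1. 78. -0. 80. -3.] F [ 0.2 -0.7  0.4] T [-0.109 -0.014 -0.022] gap 0.0853
[[[-1.0, -0.75, 0.0, -0.46, -0.43], [-1.0, -0.76, 0.0, -0.42, -0.43], [-1.0, -0.78, 0.0, -0.4, -0.43], [-1.0, -0.8, 0.0, -0.37, -0.43], [-1.0, -0.81, 0.0, -0.34, -0.43]]]
[[[-1.0, -0.82, 0.0, -0.3, -0.43], [-1.0, -0.83, 0.0, -0.28, -0.43], [-1.0, -0.84, 0.0, -0.25, -0.43], [-1.0, -0.85, 0.01, -0.21, -0.43], [-1.0, -0.85, -0.0, -0.18, -0.43]]]
[[[-1.0, -0.87, -0.0, -0.15, -0.43], [-1.0, -0.86, -0.0, -0.12, -0.43], [-1.0, -0.88, -0.0, -0.08, -0.43], [-1.0, -0.87, -0.0, -0.05, -0.43], [-1.0, -0.6, 0.06, -0.56, -0.46]]]
[[[-1.0, -0.63, 0.05, -0.53, -0.47], [-1.0, -0.65, 0.06, -0.51, -0.46], [-1.0, -0.67, 0.06, -0.49, -0.47], [-1.0, -0.68, 0.05, -0.45, -0.46], [-1.0, -0.71, 0.06, -0.43, -0.46]]]
[[[-1.0, -0.72, 0.06, -0.4, -0.47], [-1.0, -0.73, 0.05, -0.36, -0.46], [-1.0, -0.76, 0.06, -0.34, -0.46], [-1.0, -0.76, 0.06, -0.31, -0.47], [-1.0, -0.77, 0.05, -0.28, -0.46]]]
```

Request:
{"fn": "jog_arm", "kwargs": {"motion": [[[-1,-0.75,0,-0.46,-0.43],[-1,-0.76,0,-0.42,-0.43],[-1,-0.78,0,-0.4,-0.43],[-1,-0.8,0,-0.37,-0.43],[-1,-0.81,0,-0.34,-0.43]]]}}

```text
time_s: 1.12
position: [0.2828, -0.4761, 0.2455]
orientation: [[-0.901, 0.0, 0.434], [-0.434, -0.0, -0.901], [-0.0, -1.0, 0.0]]
wrist_force: [0.7, -0.2, -0.3]
finger_gap: 0.0852
```

Request:
{"fn": "jog_arm", "kwargs": {"motion": [[[-1,-0.82,0,-0.3,-0.43],[-1,-0.83,0,-0.28,-0.43],[-1,-0.84,0,-0.25,-0.43],[-1,-0.85,0,-0.21,-0.43],[-1,-0.85,0,-0.18,-0.43]]]}}

```text
time_s: 1.53
position: [0.404, -0.3499, 0.2456]
orientation: [[-0.804, 0.0, 0.595], [-0.595, -0.0, -0.804], [-0.0, -1.0, 0.001]]
wrist_force: [0.4, 0.8, 0.4]
finger_gap: 0.0852
```

Request:
{"fn": "jog_arm", "kwargs": {"motion": [[[-1,-0.87,0,-0.15,-0.43],[-1,-0.86,0,-0.12,-0.43],[-1,-0.88,0,-0.08,-0.43],[-1,-0.87,0,-0.05,-0.43],[-1,-0.6,0.06,-0.56,-0.46]]]}}

```text
time_s: 1.95
position: [0.5043, -0.2161, 0.2429]
orientation: [[-0.676, 0.002, 0.736], [-0.736, 0.0, -0.676], [-0.002, -1.0, 0.001]]
wrist_force: [-1.4, 1.1, 0.4]
finger_gap: 0.0856
```

Request:
{"fn": "jog_arm", "kwargs": {"motion": [[[-1,-0.63,0.05,-0.53,-0.47],[-1,-0.65,0.06,-0.51,-0.46],[-1,-0.67,0.06,-0.49,-0.47],[-1,-0.68,0.05,-0.45,-0.46],[-1,-0.71,0.06,-0.43,-0.46]]]}}

```text
time_s: 2.37
position: [0.5076, -0.051, 0.2319]
orientation: [[-0.515, 0.001, 0.857], [-0.857, -0.0, -0.515], [-0.0, -1.0, 0.001]]
wrist_force: [0.5, 0.8, -1.3]
finger_gap: 0.0853
```

Request:
{"fn": "jog_arm", "kwargs": {"motion": [[[-1,-0.72,0.06,-0.4,-0.47],[-1,-0.73,0.05,-0.36,-0.46],[-1,-0.76,0.06,-0.34,-0.46],[-1,-0.76,0.06,-0.31,-0.47],[-1,-0.77,0.05,-0.28,-0.46]]]}}

```text
time_s: 2.78
position: [0.5137, 0.1134, 0.2207]
orientation: [[-0.332, 0.001, 0.943], [-0.943, -0.0, -0.332], [-0.0, -1.0, 0.001]]
wrist_force: [0.9, -0.3, 0.5]
finger_gap: 0.0851
```

```bash
python3 plan.py -1 20 0.5141 0.1118 0.18 -19.5 0.5141 0.1118 0.112 -19.5
```

```text
t 2.78 p [0.5137 0.1134 0.2207] yaw -19.4 q [ 15.  14. -37.  95.   8.  74. -42.] F [ 0.9 -0.3  0.5] T [-0.008 -0.011  0.061] gap 0.0851
[[[-1.0, 0.01, 0.34, 0.01, 0.01], [-1.0, 0.01, 0.34, 0.0, 0.0], [-1.0, 0.01, 0.34, 0.01, 0.01], [-1.0, 0.0, 0.42, 0.0, -0.0], [-1.0, 0.0, 0.43, 0.0, -0.0]]]
[[[-1.0, 0.0, 0.42, 0.0, -0.0], [-1.0, 0.0, 0.43, 0.0, -0.0], [-1.0, 0, 0, 0, 0], [-1.0, 0, 0, 0, 0], [-1.0, 0, 0, 0, 0]]]
```

Request:
{"fn": "jog_arm", "kwargs": {"motion": [[[-1,0.01,0.34,0.01,0.01],[-1,0.01,0.34,0,0],[-1,0.01,0.34,0.01,0],[-1,0,0.42,0,0],[-1,0,0.43,0,0]]], "newtons": 20}}

```text
time_s: 3.2
position: [0.5145, 0.1105, 0.1454]
orientation: [[-0.335, 0.001, 0.942], [-0.942, 0.0, -0.335], [-0.0, -1.0, 0.001]]
wrist_force: [0.2, 0.5, -0.2]
finger_gap: 0.0853
```

Request:
{"fn": "jog_arm", "kwargs": {"motion": [[[-1,0,0.42,0,0],[-1,0,0.43,0,0],[-1,0,0,0,0],[0,0,0,0,0],[0.1,0,0,0,0]]]}}

```text
time_s: 3.62
position: [0.5148, 0.1107, 0.1128]
orientation: [[-0.335, 0.001, 0.942], [-0.942, 0.0, -0.335], [-0.001, -1.0, 0.001]]
wrist_force: [0.6, -0.4, -0.5]
finger_gap: 0.0639
```

Request:
{"fn": "jog_arm", "kwargs": {"motion": [[[1,0,0,0,0],[1,0,0,0,0],[1,0,0,0,0],[1,0,0,0,0],[1,0,0,0,0]]]}}

```text
time_s: 4.03
position: [0.5148, 0.111, 0.1132]
orientation: [[-0.334, 0.002, 0.942], [-0.942, 0.0, -0.334], [-0.001, -1.0, 0.002]]
wrist_force: [-2.5, 0.6, 6.3]
finger_gap: 0.0579
```

```bash
python3 -c "
from plan import *
show();im,d=arm.get_image('side');save(im[90:250,160:360].repeat(4,0).repeat(4,1),'g1.png');show()"
```

```text
t 4.03 p [0.5148 0.111  0.1132] yaw -19.5 q [ 14.  20. -35. 103.  13.  61. -46.] F [-2.5  0.6  6.3] T [0.03  0.482 0.049] gap 0.0579
t 4.08 p [0.5149 0.111  0.1132] yaw -19.5 q [ 14.  20. -35. 103.  13.  61. -46.] F [-2.7 -0.5  6.6] T [0.124 0.47  0.027] gap 0.0578
```

View pics/g1.png

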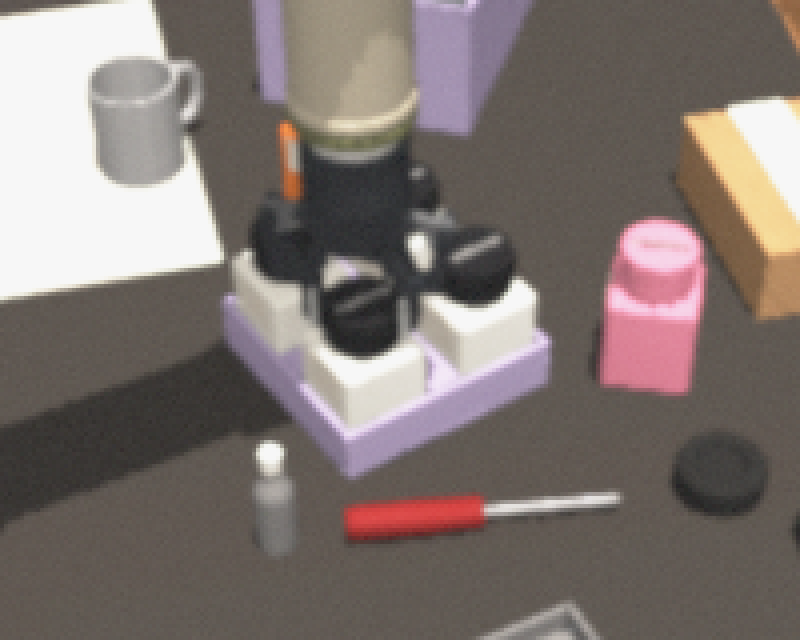

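The pads hold the near lid, at about (360,315) in the crop, with a 58 mm gap. Now a gentle twist.

Request:
{"fn": "jog_arm", "kwargs": {"motion": [[[1,0,0,0,-0.3],[1,0,0,0,-0.3],[1,0,0,0,-0.3],[1,0,0,0,-0.3],[1,0,0,0,-0.2]]]}}

```text
time_s: 4.5
position: [0.515, 0.1108, 0.1132]
orientation: [[-0.216, 0.002, 0.976], [-0.976, 0.0, -0.216], [-0.001, -1.0, 0.002]]
wrist_force: [-1.8, 0.8, 5.5]
finger_gap: 0.0578
```

```bash
python3 -c "
from plan import *
show()"
```

```text
t 4.5 p [0.515  0.1108 0.1132] yaw -12.5 q [ 15.  20. -36. 103.  13.  62. -39.] F [-1.8  0.8  5.5] T [ 0.045  0.326 -0.044] gap 0.0578
```

Request:
{"fn": "jog_arm", "kwargs": {"motion": [[[1,0,0,0,-0.2],[1,0,0,0,-0.2],[1,0,0,0,-0.2],[1,0,0,0,-0.1],[1,0,0,0,0]]]}}

```text
time_s: 4.92
position: [0.5151, 0.1108, 0.1132]
orientation: [[-0.157, 0.003, 0.988], [-0.988, 0.0, -0.157], [-0.001, -1.0, 0.003]]
wrist_force: [-2.2, -0.9, 5.0]
finger_gap: 0.0574
```

```bash
python3 -c "
from plan import *
show()"
```

```text
t 4.92 p [0.5151 0.1108 0.1132] yaw -9.0 q [ 15.  20. -37. 103.  14.  62. -36.] F [-2.2 -0.9  5. ] T [ 0.062  0.182 -0.054] gap 0.0574
```

Request:
{"fn": "jog_arm", "kwargs": {"motion": [[[1,0,0,0,-0.2],[1,0,0,0,-0.2],[1,0,0,0,-0.2],[1,0,0,0,0],[1,0,0,0,0]]]}}

```text
time_s: 5.33
position: [0.5152, 0.1108, 0.1132]
orientation: [[-0.105, 0.003, 0.994], [-0.994, 0.0, -0.105], [-0.001, -1.0, 0.003]]
wrist_force: [-1.8, -0.7, 5.6]
finger_gap: 0.0574
```

```bash
python3 -c "
from plan import *
show()"
```

```text
t 5.33 p [0.5152 0.1108 0.1132] yaw -6.1 q [ 16.  20. -38. 103.  14.  62. -33.] F [-1.8 -0.7  5.6] T [-0.03   0.159  0.045] gap 0.0574
```

Request:
{"fn": "jog_arm", "kwargs": {"motion": [[[1,0,0,0,-0.2],[1,0,0,0,-0.2],[1,0,0,0,-0.2],[1,0,0,0,-0.2],[1,0,0,0,0]]]}}

```text
time_s: 5.75
position: [0.5152, 0.1107, 0.1132]
orientation: [[-0.035, 0.003, 0.999], [-0.999, 0.0, -0.035], [-0.0, -1.0, 0.003]]
wrist_force: [-1.6, -0.4, 6.1]
finger_gap: 0.0575
```

```bash
python3 -c "
from plan import *
show()
for i in range(3): arm.get_image('side'); show()"
```

```text
t 5.75 p [0.5152 0.1107 0.1132] yaw -2.0 q [ 16.  20. -38. 103.  14.  62. -29.] F [-1.6 -0.4  6.1] T [-0.002  0.026  0.048] gap 0.0575
t 5.8 p [0.5152 0.1107 0.1132] yaw -2.1 q [ 16.  20. -38. 103.  14.  62. -29.] F [-1.4 -0.   5.6] T [-0.015  0.023  0.041] gap 0.0577
t 5.85 p [0.5152 0.1107 0.1132] yaw -2.1 q [ 16.  20. -38. 103.  14.  62. -29.] F [-0.8 -0.4  6.7] T [-0.015  0.012  0.067] gap 0.0578
t 5.9 p [0.5153 0.1108 0.1132] yaw -2.1 q [ 16.  20. -38. 103.  14.  62. -29.] F [-0.4  0.4  5. ] T [0.032 0.071 0.018] gap 0.0579
```

Turned 17° with only about 0.05 N m of resistance, so this lid is loose. I finish the eighth turn and lift the jar.

Request:
{"fn": "jog_arm", "kwargs": {"motion": [[[1,0,0,0,-0.7],[1,0,0,0,-0.7],[1,0,0,0,-0.7],[1,0,0,0,-0.7],[1,0,0,0,-0.7]]]}}

```text
time_s: 6.32
position: [0.5156, 0.1107, 0.1132]
orientation: [[0.269, 0.004, 0.963], [-0.963, 0.001, 0.269], [0.0, -1.0, 0.004]]
wrist_force: [0.4, 0.6, 2.9]
finger_gap: 0.0578
```

Request:
{"fn": "jog_arm", "kwargs": {"motion": [[[1,0,0,0,-0.7],[1,0,0,0,-0.7],[1,0,0,0,-0.7],[1,0,0,0,-0.2],[1,0,0,0,0]]]}}

```text
time_s: 6.73
position: [0.5158, 0.1108, 0.1131]
orientation: [[0.452, 0.004, 0.892], [-0.892, 0.001, 0.452], [0.001, -1.0, 0.004]]
wrist_force: [2.8, 0.4, 6.1]
finger_gap: 0.0576
```

Request:
{"fn": "jog_arm", "kwargs": {"motion": [[[1,0,0,0,0],[1,0,-0.1,0,0],[1,0,-0.2,0,0],[1,0,-0.3,0,0],[1,0,-0.3,0,0]]], "newtons": 30}}

```text
time_s: 7.15
position: [0.5143, 0.1108, 0.1478]
orientation: [[0.452, 0.0, 0.892], [-0.892, 0.001, 0.452], [-0.001, -1.0, 0.0]]
wrist_force: [4.5, 2.0, -6.0]
finger_gap: 0.0571
```

Request:
{"fn": "jog_arm", "kwargs": {"motion": [[[1,0,-0.4,0,0],[1,0,-0.5,0,0],[1,0,-0.5,0,0],[1,0,-0.5,0,0],[1,0,-0.3,0,0]]]}}

```text
time_s: 7.57
position: [0.5138, 0.1105, 0.2373]
orientation: [[0.452, -0.0, 0.892], [-0.892, -0.0, 0.452], [0.0, -1.0, -0.0]]
wrist_force: [1.0, 0.2, -3.9]
finger_gap: 0.0575
```

```bash
python3 plan.py 1 24 0.472 -0.226 0.235 20 0.472 -0.226 0.135 20
```

```text
t 7.57 p [0.5138 0.1105 0.2373] yaw 26.9 q [ 23.  15. -46.  93.  11.  77.   2.] F [ 1.   0.2 -3.9] T [ 0.072 -0.078 -0.027] gap 0.0575
[[[1.0, 0.47, 0.0, -0.32, 0.09], [1.0, 0.47, 0.01, -0.31, 0.09], [1.0, 0.47, 0.0, -0.31, 0.1], [1.0, 0.48, 0.01, -0.3, 0.09], [1.0, 0.48, -0.0, -0.3, 0.09]]]
[[[1.0, 0.48, 0.0, -0.3, 0.09], [1.0, 0.48, 0.01, -0.29, 0.09], [1.0, 0.49, 0.0, -0.29, 0.09], [1.0, 0.49, 0.0, -0.28, 0.1], [1.0, 0.49, 0.01, -0.29, 0.09]]]
[[[1.0, 0.49, 0.0, -0.27, 0.09], [1.0, 0.49, 0.01, -0.28, 0.09], [1.0, 0.5, -0.0, -0.26, 0.09], [1.0, 0.5, 0.0, -0.27, 0.09], [1.0, 0.5, 0.01, -0.26, 0.1]]]
[[[1.0, -0.0, 0.5, -0.0, -0.0], [1.0, -0.0, 0.5, -0.0, -0.0], [1.0, -0.0, 0.5, -0.0, -0.0], [1.0, -0.0, 0.5, -0.0, -0.0], [1.0, -0.0, 0.5, -0.0, -0.0]]]
```

Request:
{"fn": "jog_arm", "kwargs": {"motion": [[[1,0.3,0,-0.2,0.09],[1,0.47,0.01,-0.31,0.09],[1,0.47,0,-0.31,0.1],[1,0.48,0.01,-0.3,0.09],[1,0.48,0,-0.3,0.09]]]}}

```text
time_s: 7.98
position: [0.5005, 0.0054, 0.2342]
orientation: [[0.416, -0.002, 0.909], [-0.909, -0.0, 0.416], [-0.001, -1.0, -0.002]]
wrist_force: [0.4, 0.4, -2.5]
finger_gap: 0.0573
```

Request:
{"fn": "jog_arm", "kwargs": {"motion": [[[1,0.48,0,-0.3,0.09],[1,0.48,0.01,-0.29,0.09],[1,0.49,0,-0.29,0.09],[1,0.49,0,-0.28,0.1],[1,0.49,0.01,-0.29,0.09]]]}}

```text
time_s: 8.4
position: [0.4866, -0.1068, 0.2335]
orientation: [[0.379, -0.002, 0.925], [-0.925, 0.0, 0.379], [-0.001, -1.0, -0.002]]
wrist_force: [0.3, 0.1, -2.4]
finger_gap: 0.0575
```

Request:
{"fn": "jog_arm", "kwargs": {"motion": [[[1,0.49,0,-0.27,0.09],[1,0.49,0.01,-0.28,0.09],[1,0.5,0,-0.26,0.09],[1,0.5,0,-0.27,0.09],[1,0.5,0.01,-0.26,0.1]]]}}

```text
time_s: 8.82
position: [0.4729, -0.2186, 0.2326]
orientation: [[0.341, -0.002, 0.94], [-0.94, 0.001, 0.341], [-0.002, -1.0, -0.002]]
wrist_force: [0.8, 0.4, -2.3]
finger_gap: 0.0573
```

Request:
{"fn": "jog_arm", "kwargs": {"motion": [[[1,0.17,0,-0.11,0],[1,0,0,0,0],[1,0,0.4,0,0],[1,0,0.5,0,0],[1,0,0.5,0,0]]]}}

```text
time_s: 9.23
position: [0.4726, -0.2238, 0.1768]
orientation: [[0.344, 0.001, 0.939], [-0.939, 0.0, 0.344], [-0.0, -1.0, 0.001]]
wrist_force: [0.8, 0.5, -2.8]
finger_gap: 0.0571
```

```bash
python3 plan.py 1 12 0.472 -0.226 0.118 20;python3 -c "
from h import *
im,d=arm.get_image('side');save(im[180:340,160:360].repeat(3,0).repeat(3,1),'p1.png')"
```

```text
t 9.23 p [ 0.4726 -0.2238  0.1768] yaw 20.1 q [ 49.  15. -32.  99.   8.  69.  35.] F [ 0.8  0.5 -2.8] T [ 0.012  0.    -0.013] gap 0.0571
[[[1.0, 0.01, 0.29, -0.01, 0.0], [1.0, 0.01, 0.3, -0.0, 0.01], [1.0, 0.01, 0.29, -0.01, 0.0], [1.0, 0.01, 0.3, -0.01, 0.01], [1.0, 0.01, 0.29, -0.0, 0.0]]]
```

View pics/p1.png

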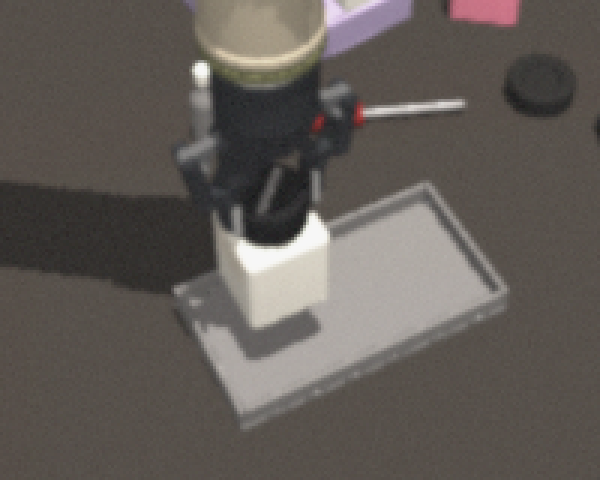

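The jar hangs upright over the tray's near half, around (275,265). Now I lower it.

Request:
{"fn": "jog_arm", "kwargs": {"motion": [[[1,0.01,0.3,-0.01,0],[1,0.01,0.3,0,0.01],[1,0.01,0.3,-0.01,0],[1,0.01,0.3,-0.01,0.01],[1,0.01,0.2,0,0]]]}}

```text
time_s: 9.7
position: [0.4713, -0.2278, 0.1199]
orientation: [[0.341, -0.001, 0.94], [-0.94, 0.001, 0.341], [-0.001, -1.0, -0.001]]
wrist_force: [-0.5, -0.5, -3.4]
finger_gap: 0.0573
```

Request:
{"fn": "jog_arm", "kwargs": {"motion": [[[1,0,0.05,0,0],[1,0,0.03,0,0],[1,0,0.02,0,0],[1,0,0,0,0],[1,0,0,0,0]]]}}

```text
time_s: 10.12
position: [0.4721, -0.2281, 0.1179]
orientation: [[0.341, 0.001, 0.94], [-0.94, -0.0, 0.341], [0.001, -1.0, 0.001]]
wrist_force: [-0.2, 0.7, -2.5]
finger_gap: 0.0573
```

```bash
python3 -c "
from plan import *
show()"
```

```text
t 10.12 p [ 0.4721 -0.2281  0.1179] yaw 19.9 q [ 49.  18. -31. 103.  11.  62.  33.] F [-0.2  0.7 -2.5] T [0.028 0.049 0.061] gap 0.0573
```

Request:
{"fn": "jog_arm", "kwargs": {"motion": [[[1,0,0.03,0,0],[1,0,0.03,0,0],[1,0,0.03,0,0],[1,0,0.02,0,0],[1,0,0,0,0]]]}}

```text
time_s: 10.53
position: [0.4716, -0.2279, 0.1127]
orientation: [[0.341, -0.0, 0.94], [-0.94, 0.0, 0.341], [-0.0, -1.0, -0.0]]
wrist_force: [0.7, -0.1, -2.7]
finger_gap: 0.0574
```

Request:
{"fn": "jog_arm", "kwargs": {"motion": [[[1,0,0.02,0,0],[1,0,0.02,0,0],[1,0,0,0,0],[1,0,0,0,0],[1,0,0,0,0]]]}}

```text
time_s: 10.95
position: [0.4719, -0.2282, 0.1124]
orientation: [[0.341, 0.0, 0.94], [-0.94, -0.001, 0.341], [0.001, -1.0, 0.0]]
wrist_force: [-3.8, 1.0, 7.7]
finger_gap: 0.0573
```

```bash
python3 -c "
from plan import *
show()"
```

```text
t 10.95 p [ 0.4719 -0.2282  0.1124] yaw 19.9 q [ 49.  19. -31. 103.  11.  61.  33.] F [-3.8  1.   7.7] T [ 0.216  0.889 -0.007] gap 0.0573
```

Request:
{"fn": "jog_arm", "kwargs": {"motion": [[[0.2,0,0,0,0],[0,0,0,0,0],[-0.3,0,0,0,0],[-1,0,0,0,0],[-1,0,0,0,0]]], "newtons": 20}}

```text
time_s: 11.37
position: [0.4721, -0.2281, 0.1117]
orientation: [[0.341, 0.001, 0.94], [-0.94, -0.0, 0.341], [0.001, -1.0, 0.001]]
wrist_force: [0.2, -0.6, -0.3]
finger_gap: 0.079
```

Request:
{"fn": "jog_arm", "kwargs": {"motion": [[[-1,0,0,0,0],[-1,0,0,0,0],[-1,0,-0.2,0,0],[-1,0,-0.5,0,0],[-1,0,-0.8,0,0]]]}}

```text
time_s: 11.78
position: [0.47, -0.2272, 0.1697]
orientation: [[0.341, -0.005, 0.94], [-0.94, 0.003, 0.341], [-0.005, -1.0, -0.003]]
wrist_force: [0.7, -1.1, 0.2]
finger_gap: 0.0856
```

```bash
python3 plan.py -1 34 0.472 -0.228 0.21 19.9  0.6055 0.1552 0.22 -19.5 0.6055 0.1552 0.18 -19.5; python3 plan.py -1 17 0.472 -0.228 0.18 -19.5 0.472 -.228 .112 -19.5 | tail -2
```

```text
t 11.78 p [ 0.47   -0.2272  0.1697] yaw 20.0 q [ 50.  15. -32.  99.   9.  68.  35.] F [ 0.7 -1.1  0.2] T [-0.039 -0.08   0.043] gap 0.0856
[[[-1.0, 0.02, -0.5, 0.02, 0.01], [-1.0, 0.02, -0.51, 0.02, 0.0], [-1.0, -0.66, -0.02, 0.53, 0.66], [-1.0, -0.68, -0.02, 0.5, 0.65], [-1.0, -0.72, -0.02, 0.45, 0.66]]]
[[[-1.0, -0.73, -0.02, 0.42, 0.66], [-1.0, -0.76, -0.02, 0.37, 0.65], [-1.0, -0.78, -0.02, 0.32, 0.66], [-1.0, -0.8, -0.02, 0.28, 0.66], [-1.0, -0.81, -0.02, 0.24, 0.65]]]
[[[-1.0, -0.83, -0.02, 0.18, 0.66], [-1.0, -0.83, -0.03, 0.14, 0.66], [-1.0, -0.84, -0.02, 0.1, 0.65], [-1.0, -0.85, -0.02, 0.04, 0.66], [-1.0, 0.0, 0.5, 0.0, 0.0]]]
[[[-1.0, 0.0, 0.5, 0.0, 0.0], [-1.0, 0, 0, 0, 0], [-1.0, 0, 0, 0, 0], [-1.0, 0, 0, 0, 0], [-1.0, 0, 0, 0, 0]]]
[[[-1.0, -0.0, -0.03, 0.0, 0.88], [-1.0, -0.0, -0.03, 0.01, 0.88], [-1.0, 0.0, -0.03, 0.0, 0.87], [-1.0, 0.0, -0.03, 0.01, 0.88], [-1.0, 0.0, 0.34, -0.0, 0.0]]]
[[[-1.0, 0.0, 0.34, -0.0, 0.0], [-1.0, 0.0, 0.34, -0.0, 0.0], [-1.0, 0.0, 0.34, -0.0, 0.0], [-1.0, 0.0, 0.34, -0.0, 0.0], [-1.0, 0, 0, 0, 0]]]
```

Request:
{"fn": "jog_arm", "kwargs": {"motion": [[[-1,0,-0.5,0,0],[-1,0,-0.5,0,0],[-1,-0.66,-0.02,0.53,0.66],[-1,-0.68,-0.02,0.5,0.65],[-1,-0.72,-0.02,0.45,0.66]]]}}

```text
time_s: 12.2
position: [0.5054, -0.1314, 0.2149]
orientation: [[0.17, 0.002, 0.985], [-0.985, -0.001, 0.17], [0.001, -1.0, 0.001]]
wrist_force: [0.8, 0.2, 0.3]
finger_gap: 0.0854
```

Request:
{"fn": "jog_arm", "kwargs": {"motion": [[[-1,-0.73,-0.02,0.42,0.66],[-1,-0.76,-0.02,0.37,0.65],[-1,-0.78,-0.02,0.32,0.66],[-1,-0.8,-0.02,0.28,0.66],[-1,-0.81,-0.02,0.24,0.65]]]}}

```text
time_s: 12.62
position: [0.561, 0.0291, 0.2185]
orientation: [[-0.113, 0.001, 0.994], [-0.994, -0.0, -0.113], [-0.0, -1.0, 0.001]]
wrist_force: [0.5, -0.8, -0.5]
finger_gap: 0.0856
```

Request:
{"fn": "jog_arm", "kwargs": {"motion": [[[-1,-0.83,-0.02,0.18,0.66],[-1,-0.83,-0.03,0.14,0.66],[-1,-0.84,-0.02,0.1,0.65],[-1,-0.85,-0.02,0.04,0.66],[-1,0,0.5,0,0]]]}}

```text
time_s: 13.03
position: [0.6061, 0.1657, 0.2057]
orientation: [[-0.328, 0.006, 0.945], [-0.945, 0.007, -0.328], [-0.009, -1.0, 0.004]]
wrist_force: [-0.2, 0.9, 0.5]
finger_gap: 0.0852
```

```bash
python3 plan.py -1 20 0.6055 0.1552 0.18 -19.5 0.6055 0.1552 0.112 -19.5
python3 - <<'E'
from h import *
im,d,W=cloud('top');P=W.reshape(-1,3)
for g in [[.6055,.155],[.562,.245],[.472,.203],[.472,-.227]]:
    c=np.array(g)
    for _ in range(6):
        m=(np.hypot(*(P[:,:2]-c).T)<.036)&(P[:,2]>.116)&(P[:,2]<.140)
        if m.sum()<50: break
        c,r=cv2.minEnclosingCircle(P[m,:2].astype(np.float32))
    print(g,m.sum(),c,r)
E
```

```text
t 13.03 p [0.6061 0.1657 0.2057] yaw -19.1 q [  7.  27. -36.  81.  16.  77. -48.] F [-0.2  0.9  0.5] T [0.107 0.089 0.056] gap 0.0852
[[[-1.0, 0.13, 0.32, 0.04, 0.04], [-1.0, 0.12, 0.32, 0.03, 0.03], [-1.0, 0.0, 0.43, 0.0, 0.0], [-1.0, 0.0, 0.42, 0.0, 0.0], [-1.0, 0.0, 0.43, 0.0, 0.0]]]
[[[-1.0, 0.0, 0.42, 0.0, 0.0], [-1.0, 0, 0, 0, 0], [-1.0, 0, 0, 0, 0], [-1.0, 0, 0, 0, 0], [-1.0, 0, 0, 0, 0]]]
[0.6055, 0.155] 118 (0.6097983121871948, 0.14683008193969727) 0.026637664064764977
[0.562, 0.245] 0 [0.562 0.245] 0.026637664064764977
[0.472, 0.203] 0 [0.472 0.203] 0.026637664064764977
[0.472, -0.227] 432 (0.4712080657482147, -0.22485527396202087) 0.02996981143951416
```

```bash
python3 -c "
from h import *
for i in range(3): arm.get_image('side')"; python3 plan.py -1 20 0.6055 0.1552 0.18 -19.5 0.6055 0.1552 0.112 -19.5
```

```text
t 13.23 p [0.6048 0.1547 0.2014] yaw -19.5 q [  8.  27. -36.  81.  16.  77. -48.] F [-0.3 -0.6 -0.1] T [ 0.066 -0.04   0.003] gap 0.0856
[[[-1.0, -0.01, 0.27, 0.01, 0.0], [-1.0, -0.01, 0.27, 0.0, 0.0], [-1.0, 0.0, 0.42, 0.0, 0.0], [-1.0, 0.0, 0.43, 0.0, 0.0], [-1.0, 0.0, 0.42, 0.0, 0.0]]]
[[[-1.0, 0.0, 0.43, 0.0, 0.0], [-1.0, 0, 0, 0, 0], [-1.0, 0, 0, 0, 0], [-1.0, 0, 0, 0, 0], [-1.0, 0, 0, 0, 0]]]
```

Request:
{"fn": "jog_arm", "kwargs": {"motion": [[[-1,0,0.27,0.01,0],[-1,0,0.27,0,0],[-1,0,0.42,0,0],[-1,0,0.42,0,0],[-1,0,0.42,0,0]]], "newtons": 20}}

```text
time_s: 13.65
position: [0.6053, 0.1541, 0.1283]
orientation: [[-0.335, 0.0, 0.942], [-0.942, -0.0, -0.335], [0.0, -1.0, 0.0]]
wrist_force: [0.0, 0.4, 0.5]
finger_gap: 0.085
```

Request:
{"fn": "jog_arm", "kwargs": {"motion": [[[-1,0,0.42,0,0],[-1,0,0,0,0],[-1,0,0,0,0],[0,0,0,0,0],[0.1,0,0,0,0]]]}}

```text
time_s: 14.07
position: [0.6061, 0.1555, 0.114]
orientation: [[-0.334, 0.002, 0.943], [-0.943, 0.001, -0.334], [-0.001, -1.0, 0.002]]
wrist_force: [-0.2, -0.5, 0.8]
finger_gap: 0.0639
```

Request:
{"fn": "jog_arm", "kwargs": {"motion": [[[1,0,0,0,0],[1,0,0,0,0],[1,0,0,0,0],[1,0,0,0,0],[1,0,0,0,0]]]}}

```text
time_s: 14.48
position: [0.6059, 0.1558, 0.1141]
orientation: [[-0.333, 0.002, 0.943], [-0.943, 0.0, -0.333], [-0.001, -1.0, 0.002]]
wrist_force: [-1.5, -0.5, 6.9]
finger_gap: 0.0574
```

```bash
python3 -c "
from plan import *
show()"
```

```text
t 14.48 p [0.6059 0.1558 0.1141] yaw -19.5 q [  7.  31. -35.  87.  19.  67. -50.] F [-1.5 -0.5  6.9] T [-0.118  0.408 -0.015] gap 0.0574
```

Request:
{"fn": "jog_arm", "kwargs": {"motion": [[[1,0,0,0,-0.3],[1,0,0,0,-0.3],[1,0,0,0,-0.3],[1,0,0,0,-0.3],[1,0,0,0,-0.2]]]}}

```text
time_s: 14.9
position: [0.6058, 0.1558, 0.1142]
orientation: [[-0.214, 0.002, 0.977], [-0.977, 0.0, -0.214], [-0.001, -1.0, 0.002]]
wrist_force: [-3.0, -1.2, 6.6]
finger_gap: 0.0577
```

```bash
python3 -c "
from plan import *
show()"
```

```text
t 14.9 p [0.6058 0.1558 0.1142] yaw -12.4 q [  8.  32. -36.  87.  20.  68. -44.] F [-3.  -1.2  6.6] T [-0.123  0.472 -0.012] gap 0.0577
```

Request:
{"fn": "jog_arm", "kwargs": {"motion": [[[1,0,0,0,-0.2],[1,0,0,0,-0.2],[1,0,0,0,-0.2],[1,0,0,0,0],[1,0,0,0,0]]]}}

```text
time_s: 15.32
position: [0.6059, 0.1559, 0.1142]
orientation: [[-0.164, 0.002, 0.986], [-0.986, 0.0, -0.164], [-0.001, -1.0, 0.002]]
wrist_force: [-2.9, -0.7, 7.9]
finger_gap: 0.0575
```

```bash
python3 -c "
from plan import *
show()"
```

```text
t 15.32 p [0.6059 0.1559 0.1142] yaw -9.4 q [  9.  32. -37.  87.  20.  68. -41.] F [-2.9 -0.7  7.9] T [-0.153  0.526  0.003] gap 0.0575
```

Request:
{"fn": "jog_arm", "kwargs": {"motion": [[[1,0,0,0,-0.2],[1,0,0,0,-0.2],[1,0,0,0,0],[1,0,0,0,0],[1,0,0,0,0]]]}}

```text
time_s: 15.73
position: [0.6058, 0.1559, 0.1141]
orientation: [[-0.13, 0.002, 0.992], [-0.992, 0.0, -0.13], [-0.001, -1.0, 0.002]]
wrist_force: [-2.1, -0.7, 6.9]
finger_gap: 0.0576
```

```bash
python3 -c "
from plan import *
show()"
```

```text
t 15.73 p [0.6058 0.1559 0.1141] yaw -7.4 q [  9.  32. -37.  87.  20.  68. -39.] F [-2.1 -0.7  6.9] T [-0.145  0.543 -0.021] gap 0.0576
```

Request:
{"fn": "jog_arm", "kwargs": {"motion": [[[1,0,0,0,-0.2],[1,0,0,0,-0.2],[1,0,0,0,0],[1,0,0,0,0],[1,0,0,0,0]]]}}

```text
time_s: 16.15
position: [0.6058, 0.1559, 0.1142]
orientation: [[-0.095, 0.002, 0.995], [-0.995, 0.0, -0.095], [-0.001, -1.0, 0.002]]
wrist_force: [-2.3, -0.3, 6.3]
finger_gap: 0.0576
```

```bash
python3 -c "
from plan import *
show()"
```

```text
t 16.15 p [0.6058 0.1559 0.1142] yaw -5.5 q [  9.  32. -37.  87.  20.  68. -37.] F [-2.3 -0.3  6.3] T [-0.129  0.533 -0.009] gap 0.0576
```

Request:
{"fn": "jog_arm", "kwargs": {"motion": [[[1,0,0,0,-0.2],[1,0,0,0,-0.2],[1,0,0,0,-0.2],[1,0,0,0,0],[1,0,0,0,0]]]}}

```text
time_s: 16.57
position: [0.6058, 0.1559, 0.1141]
orientation: [[-0.043, 0.002, 0.999], [-0.999, 0.0, -0.043], [-0.0, -1.0, 0.002]]
wrist_force: [-2.5, 0.5, 7.8]
finger_gap: 0.0575
```

```bash
python3 -c "
from plan import *
show()
for i in range(3): im,d=arm.get_image('side'); show()
save(im[90:250,160:360].repeat(4,0).repeat(4,1),'g2.png')"
```

```text
t 16.57 p [0.6058 0.1559 0.1141] yaw -2.4 q [ 10.  32. -38.  87.  21.  68. -34.] F [-2.5  0.5  7.8] T [-0.155  0.59   0.054] gap 0.0575
t 16.62 p [0.6058 0.1559 0.1142] yaw -2.4 q [ 10.  32. -38.  87.  21.  68. -34.] F [-2.6 -0.5  7.7] T [-0.11   0.584  0.065] gap 0.0576
t 16.67 p [0.6058 0.1559 0.1142] yaw -2.5 q [ 10.  32. -38.  87.  21.  68. -34.] F [-2.9 -0.4  7.4] T [-0.131  0.634  0.108] gap 0.0579
t 16.72 p [0.6058 0.1559 0.1142] yaw -2.4 q [ 10.  32. -38.  87.  21.  68. -34.] F [-3.1 -1.3  7.5] T [-0.099  0.615  0.045] gap 0.0575
```

View pics/g2.png

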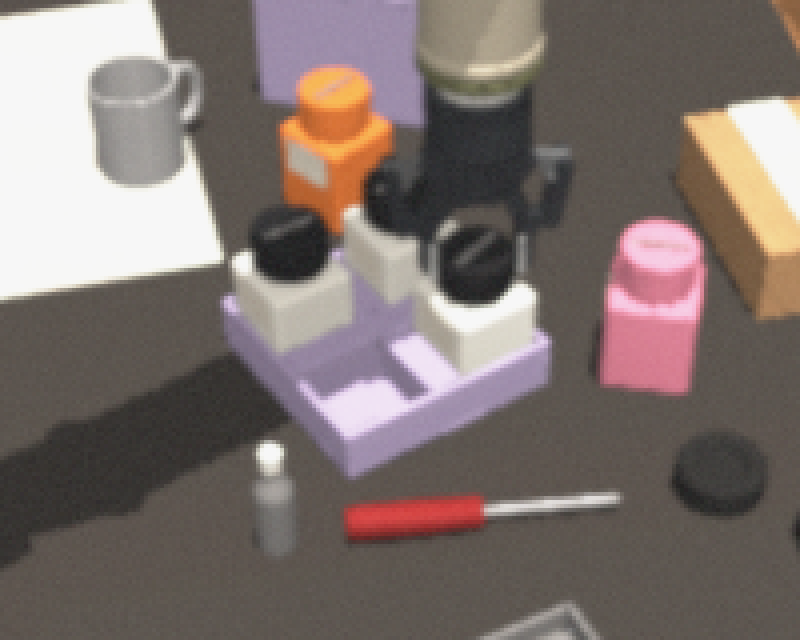

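The bar on this lid, at about (475,250), has turned with no resistance and the caddy corner stays at (350,475). Loose: open to 46° and carry.

Request:
{"fn": "jog_arm", "kwargs": {"motion": [[[1,0,0,0,-0.7],[1,0,0,0,-0.7],[1,0,0,0,-0.7],[1,0,0,0,-0.7],[1,0,0,0,-0.7]]]}}

```text
time_s: 17.13
position: [0.6057, 0.1559, 0.1142]
orientation: [[0.262, 0.002, 0.965], [-0.965, 0.0, 0.262], [0.0, -1.0, 0.002]]
wrist_force: [-2.4, 0.2, 6.8]
finger_gap: 0.0575
```

Request:
{"fn": "jog_arm", "kwargs": {"motion": [[[1,0,0,0,-0.7],[1,0,0,0,-0.7],[1,0,0,0,-0.7],[1,0,0,0,-0.3],[1,0,0,0,0]]]}}

```text
time_s: 17.55
position: [0.6057, 0.1559, 0.1142]
orientation: [[0.456, 0.002, 0.89], [-0.89, 0.0, 0.456], [0.0, -1.0, 0.002]]
wrist_force: [-3.3, 0.3, 7.9]
finger_gap: 0.0573
```

Request:
{"fn": "jog_arm", "kwargs": {"motion": [[[1,0,0,0,0],[1,0,-0.1,0,0],[1,0,-0.2,0,0],[1,0,-0.3,0,0],[1,0,-0.3,0,0]]], "newtons": 30}}

```text
time_s: 17.97
position: [0.6052, 0.1553, 0.1494]
orientation: [[0.455, -0.001, 0.891], [-0.891, -0.0, 0.455], [-0.0, -1.0, -0.001]]
wrist_force: [0.2, 0.4, -2.9]
finger_gap: 0.0575
```

Request:
{"fn": "jog_arm", "kwargs": {"motion": [[[1,0,-0.4,0,0],[1,0,-0.5,0,0],[1,0,-0.5,0,0],[1,0,-0.5,0,0],[1,0,-0.3,0,0]]]}}

```text
time_s: 18.38
position: [0.6059, 0.1559, 0.2402]
orientation: [[0.455, 0.003, 0.891], [-0.891, 0.001, 0.455], [0.001, -1.0, 0.004]]
wrist_force: [-0.3, 0.6, -2.3]
finger_gap: 0.0572
```

```bash
python3 plan.py 1 24 0.586 -0.1885 0.235 20
```

```text
t 18.38 p [0.6059 0.1559 0.2402] yaw 27.0 q [ 14.  29. -46.  77.  21.  82.  -4.] F [-0.3  0.6 -2.3] T [ 0.012 -0.043  0.008] gap 0.0572
[[[1.0, 0.5, 0.01, -0.29, 0.09], [1.0, 0.49, 0.01, -0.29, 0.1], [1.0, 0.51, 0.01, -0.28, 0.09], [1.0, 0.5, 0.0, -0.28, 0.1], [1.0, 0.5, 0.01, -0.27, 0.09]]]
[[[1.0, 0.51, 0.01, -0.27, 0.09], [1.0, 0.51, 0.01, -0.27, 0.1], [1.0, 0.51, 0.01, -0.26, 0.09], [1.0, 0.52, 0.01, -0.26, 0.1], [1.0, 0.51, 0.01, -0.25, 0.09]]]
[[[1.0, 0.52, 0.01, -0.25, 0.09], [1.0, 0.52, 0.0, -0.24, 0.1], [1.0, 0.53, 0.01, -0.24, 0.09], [1.0, 0.52, 0.01, -0.24, 0.1], [1.0, 0.53, 0.01, -0.23, 0.09]]]
```

Request:
{"fn": "jog_arm", "kwargs": {"motion": [[[1,0.3,0.01,-0.2,0.09],[1,0.49,0.01,-0.29,0.1],[1,0.51,0.01,-0.28,0.09],[1,0.5,0,-0.28,0.1],[1,0.5,0.01,-0.27,0.09]]]}}

```text
time_s: 18.8
position: [0.598, 0.0486, 0.2355]
orientation: [[0.418, 0.0, 0.909], [-0.909, -0.0, 0.418], [0.0, -1.0, 0.0]]
wrist_force: [0.0, -0.1, -2.8]
finger_gap: 0.0571
```

Request:
{"fn": "jog_arm", "kwargs": {"motion": [[[1,0.51,0.01,-0.27,0.09],[1,0.51,0.01,-0.27,0.1],[1,0.51,0.01,-0.26,0.09],[1,0.52,0.01,-0.26,0.1],[1,0.51,0.01,-0.25,0.09]]]}}

```text
time_s: 19.22
position: [0.5912, -0.0664, 0.2335]
orientation: [[0.38, 0.0, 0.925], [-0.925, -0.0, 0.38], [0.0, -1.0, 0.0]]
wrist_force: [-0.1, 0.7, -3.0]
finger_gap: 0.0575
```

Request:
{"fn": "jog_arm", "kwargs": {"motion": [[[1,0.52,0.01,-0.25,0.09],[1,0.52,0,-0.24,0.1],[1,0.53,0.01,-0.24,0.09],[1,0.52,0.01,-0.24,0.1],[1,0.53,0.01,-0.23,0.09]]]}}

```text
time_s: 19.63
position: [0.5848, -0.1814, 0.2319]
orientation: [[0.342, 0.0, 0.94], [-0.94, -0.0, 0.342], [0.0, -1.0, 0.0]]
wrist_force: [-0.0, 0.3, -2.9]
finger_gap: 0.0574
```

Request:
{"fn": "jog_arm", "kwargs": {"motion": [[[1,0.2,0,-0.09,0],[1,0,0,0,0],[1,0,0,0,0],[1,0,0.2,0,0],[1,0,0.2,0,0]]]}}

```text
time_s: 20.05
position: [0.5851, -0.1869, 0.2154]
orientation: [[0.345, 0.001, 0.939], [-0.939, 0.0, 0.345], [0.0, -1.0, 0.002]]
wrist_force: [-0.5, -0.5, -3.5]
finger_gap: 0.0576
```

```bash
python3 -c "
from h import *
arm.get_image('side');arm.get_image('side')";python3 plan.py 1 12 0.586 -0.1885 0.120 20
```

```text
t 20.15 p [ 0.5836 -0.1875  0.2133] yaw 20.1 q [ 44.  27. -40.  82.  17.  78.  23.] F [ 0.1  0.2 -3.2] T [-0.025  0.032  0.051] gap 0.0571
[[[1.0, 0.01, 0.29, 0.01, 0.0], [1.0, 0.0, 0.29, 0.0, 0.01], [1.0, 0.01, 0.29, 0.01, -0.0], [1.0, 0.0, 0.3, 0.0, 0.0], [1.0, 0.01, 0.29, 0.01, 0.0]]]
[[[1.0, 0.0, 0.29, 0.0, 0.01], [1.0, 0.01, 0.29, 0.01, 0.0], [1.0, 0.0, 0.29, 0.01, 0.0], [1.0, 0, 0, 0, 0], [1.0, 0, 0, 0, 0]]]
```

Request:
{"fn": "jog_arm", "kwargs": {"motion": [[[1,0.01,0.3,0.01,0],[1,0,0.3,0.01,0],[1,0.01,0.3,0.01,0],[1,0,0.3,0.01,0],[1,0,0.3,0.01,0]]]}}

```text
time_s: 20.57
position: [0.5862, -0.1891, 0.1535]
orientation: [[0.342, -0.001, 0.94], [-0.94, 0.0, 0.342], [-0.001, -1.0, -0.001]]
wrist_force: [-0.4, 0.3, -3.2]
finger_gap: 0.0569
```

Request:
{"fn": "jog_arm", "kwargs": {"motion": [[[1,0,0.3,0.01,0],[1,0,0.3,0,0],[1,0,0.2,0,0],[1,0,0.03,0,0],[1,0,0.03,0,0]]]}}

```text
time_s: 20.98
position: [0.5868, -0.189, 0.1204]
orientation: [[0.342, -0.001, 0.94], [-0.94, 0.0, 0.342], [-0.001, -1.0, -0.0]]
wrist_force: [0.0, -0.1, -2.9]
finger_gap: 0.0569
```

Request:
{"fn": "jog_arm", "kwargs": {"motion": [[[1,0,0.03,0,0],[1,0,0.02,0,0],[1,0,0.02,0,0],[1,0,0,0,0],[1,0,0,0,0]]]}}

```text
time_s: 21.4
position: [0.5871, -0.1891, 0.1185]
orientation: [[0.342, 0.001, 0.94], [-0.94, -0.0, 0.342], [0.0, -1.0, 0.0]]
wrist_force: [-0.7, 1.2, -2.1]
finger_gap: 0.0577
```

```bash
python3 -c "
from plan import *
show()"
```

```text
t 21.4 p [ 0.5871 -0.1891  0.1185] yaw 20.0 q [ 43.  31. -39.  88.  20.  68.  20.] F [-0.7  1.2 -2.1] T [-0.038 -0.009  0.013] gap 0.0577
```

Request:
{"fn": "jog_arm", "kwargs": {"motion": [[[1,0,0.03,0,0],[1,0,0.03,0,0],[1,0,0.03,0,0],[1,0,0.02,0,0],[1,0,0.02,0,0]]]}}

```text
time_s: 21.82
position: [0.587, -0.1892, 0.1133]
orientation: [[0.342, 0.0, 0.94], [-0.94, -0.0, 0.342], [0.0, -1.0, 0.0]]
wrist_force: [-3.6, 0.2, 6.3]
finger_gap: 0.0572
```

Request:
{"fn": "jog_arm", "kwargs": {"motion": [[[1,0,0.01,0,0],[1,0,0.01,0,0],[1,0,0,0,0],[1,0,0,0,0],[1,0,0,0,0]]]}}

```text
time_s: 22.23
position: [0.587, -0.1892, 0.1133]
orientation: [[0.342, 0.0, 0.94], [-0.94, -0.001, 0.342], [0.001, -1.0, 0.0]]
wrist_force: [-4.6, 0.6, 7.1]
finger_gap: 0.0571
```

```bash
python3 -c "
from plan import *
show()"
```

```text
t 22.23 p [ 0.587  -0.1892  0.1133] yaw 20.0 q [ 43.  31. -38.  88.  21.  67.  20.] F [-4.6  0.6  7.1] T [0.074 1.1   0.05 ] gap 0.0571
```

Request:
{"fn": "jog_arm", "kwargs": {"motion": [[[0.2,0,0,0,0],[0,0,0,0,0],[-0.3,0,0,0,0],[-1,0,0,0,0],[-1,0,0,0,0]]], "newtons": 20}}

```text
time_s: 22.65
position: [0.5873, -0.189, 0.1125]
orientation: [[0.342, 0.001, 0.94], [-0.94, -0.0, 0.342], [0.001, -1.0, 0.001]]
wrist_force: [-0.0, -0.8, -0.3]
finger_gap: 0.0786
```

Request:
{"fn": "jog_arm", "kwargs": {"motion": [[[-1,0,0,0,0],[-1,0,0,0,0],[-1,0,-0.2,0,0],[-1,0,-0.5,0,0],[-1,0,-0.8,0,0]]]}}

```text
time_s: 23.07
position: [0.5851, -0.1888, 0.1701]
orientation: [[0.342, -0.005, 0.94], [-0.94, 0.002, 0.342], [-0.004, -1.0, -0.004]]
wrist_force: [1.3, -0.3, -0.4]
finger_gap: 0.0851
```

```bash
python3 -c "
from h import *
arm.get_image('side');arm.get_image('side')";python3 plan.py -1 34 0.587 -0.189 0.21 20  0.562 0.2455 0.21 -19.5
```

```text
t 23.17 p [ 0.5898 -0.189   0.178 ] yaw 20.0 q [ 43.  28. -40.  84.  18.  74.  22.] F [0.1 0.6 1. ] T [ 0.019 -0.023 -0.05 ] gap 0.0854
[[[-1.0, -0.02, -0.8, -0.06, -0.0], [-1.0, -0.8, 0.0, 0.24, 0.61], [-1.0, -0.82, 0.0, 0.2, 0.61], [-1.0, -0.82, 0.0, 0.15, 0.6], [-1.0, -0.83, 0.0, 0.11, 0.61]]]
[[[-1.0, -0.83, 0.0, 0.07, 0.61], [-1.0, -0.84, 0.0, 0.02, 0.61], [-1.0, -0.84, 0.0, -0.02, 0.6], [-1.0, -0.83, 0.0, -0.07, 0.61], [-1.0, -0.83, 0.0, -0.11, 0.61]]]
[[[-1.0, -0.82, 0.0, -0.16, 0.61], [-1.0, -0.82, 0.0, -0.2, 0.6], [-1.0, -0.8, 0.0, -0.24, 0.61], [-1.0, -0.79, 0.0, -0.28, 0.61], [-1.0, 0, 0, 0, 0]]]
```

Request:
{"fn": "jog_arm", "kwargs": {"motion": [[[-1,0,-0.8,0,0],[-1,-0.8,0,0.24,0.61],[-1,-0.82,0,0.2,0.61],[-1,-0.82,0,0.15,0.6],[-1,-0.83,0,0.11,0.61]]]}}

```text
time_s: 23.58
position: [0.5791, -0.0539, 0.2049]
orientation: [[0.133, 0.001, 0.991], [-0.991, 0.0, 0.133], [0.0, -1.0, 0.001]]
wrist_force: [1.4, -0.1, 0.3]
finger_gap: 0.0853
```

Request:
{"fn": "jog_arm", "kwargs": {"motion": [[[-1,-0.83,0,0.07,0.61],[-1,-0.84,0,0.02,0.61],[-1,-0.84,0,-0.02,0.6],[-1,-0.83,0,-0.07,0.61],[-1,-0.83,0,-0.11,0.61]]]}}

```text
time_s: 24.0
position: [0.5694, 0.1135, 0.2048]
orientation: [[-0.131, 0.001, 0.991], [-0.991, 0.0, -0.131], [-0.0, -1.0, 0.001]]
wrist_force: [0.6, -0.1, 0.6]
finger_gap: 0.0856
```

Request:
{"fn": "jog_arm", "kwargs": {"motion": [[[-1,-0.82,0,-0.16,0.61],[-1,-0.82,0,-0.2,0.6],[-1,-0.8,0,-0.24,0.61],[-1,-0.79,0,-0.28,0.61],[-1,0,0,0,0]]]}}

```text
time_s: 24.42
position: [0.5585, 0.2549, 0.205]
orientation: [[-0.327, -0.001, 0.945], [-0.945, 0.005, -0.327], [-0.005, -1.0, -0.002]]
wrist_force: [-0.8, 0.6, -0.4]
finger_gap: 0.0853
```

```bash
python3 -c "
from h import *
for i in range(4):arm.get_image('side')";python3 plan.py -1 17  0.562 0.2455 0.18 -19.5 0.562 0.2455 0.113 -19.5
python3 - <<'E'
from h import *
im,d,W=cloud('top');P=W.reshape(-1,3)
for g in [[.472,.203],[.472,-.227],[.587,-.189]]:
    c=np.array(g)
    for _ in range(6):
        m=(np.hypot(*(P[:,:2]-c).T)<.036)&(P[:,2]>.116)&(P[:,2]<.140)
        if m.sum()<50: break
        c,r=cv2.minEnclosingCircle(P[m,:2].astype(np.float32))
    print(g,m.sum(),c,r)
save(im[140:290,150:430].repeat(2,0).repeat(2,1),'t2.png')
E
```

```text
t 24.62 p [0.5622 0.2447 0.2042] yaw -19.5 q [  2.  27. -40.  83.  18.  77. -59.] F [ 0.4 -0.6 -0.6] T [ 0.019 -0.015  0.004] gap 0.0853
[[[-1.0, -0.01, 0.3, -0.01, -0.0], [-1.0, -0.01, 0.31, -0.0, -0.01], [-1.0, 0.0, 0.42, -0.0, 0.0], [-1.0, 0.0, 0.42, -0.0, 0.0], [-1.0, 0.0, 0.41, -0.0, 0.0]]]
[[[-1.0, 0.0, 0.42, -0.0, 0.0], [-1.0, 0, 0, 0, 0], [-1.0, 0, 0, 0, 0], [-1.0, 0, 0, 0, 0], [-1.0, 0, 0, 0, 0]]]
[0.472, 0.203] 383 (0.4729956388473511, 0.204072505235672) 0.030314577743411064
[0.472, -0.227] 430 (0.4715382754802704, -0.22456738352775574) 0.029857484623789787
[0.587, -0.189] 421 (0.5871895551681519, -0.18884539604187012) 0.0303522776812315
```

View pics/t2.png

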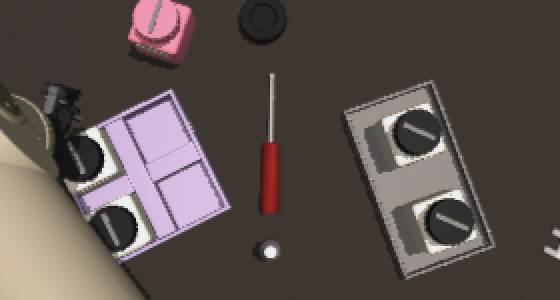

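Both jars stand upright inside the tray, with lids at (418,132) and (451,222) in the crop, and the bystanders have not moved. Now I test the third lid.

Request:
{"fn": "jog_arm", "kwargs": {"motion": [[[-1,0,0.3,0,0],[-1,0,0.31,0,0],[-1,0,0.42,0,0],[-1,0,0.42,0,0],[-1,0,0.41,0,0]]], "newtons": 20}}

```text
time_s: 25.08
position: [0.5615, 0.2443, 0.1274]
orientation: [[-0.335, -0.001, 0.942], [-0.942, -0.001, -0.335], [0.001, -1.0, -0.001]]
wrist_force: [-0.2, -0.9, -0.5]
finger_gap: 0.0855
```

Request:
{"fn": "jog_arm", "kwargs": {"motion": [[[-1,0,0.42,0,0],[-1,0,0,0,0],[-1,0,0,0,0],[0,0,0,0,0],[0.1,0,0,0,0]]]}}

```text
time_s: 25.5
position: [0.5624, 0.2459, 0.114]
orientation: [[-0.334, 0.001, 0.942], [-0.942, 0.001, -0.334], [-0.001, -1.0, 0.001]]
wrist_force: [0.7, 1.3, -0.1]
finger_gap: 0.0634
```

Request:
{"fn": "jog_arm", "kwargs": {"motion": [[[1,0,0,0,0],[1,0,0,0,0],[1,0,0,0,0],[1,0,0,0,0],[1,0,0,0,0]]]}}

```text
time_s: 25.92
position: [0.5627, 0.2459, 0.1143]
orientation: [[-0.334, 0.002, 0.942], [-0.942, 0.001, -0.334], [-0.001, -1.0, 0.002]]
wrist_force: [-0.4, -1.5, 5.0]
finger_gap: 0.0574
```

Request:
{"fn": "jog_arm", "kwargs": {"motion": [[[1,0,0,0,-0.2],[1,0,0,0,-0.2],[1,0,0,0,-0.2],[1,0,0,0,-0.2],[1,0,0,0,0]]]}}

```text
time_s: 26.33
position: [0.5627, 0.2462, 0.1144]
orientation: [[-0.267, 0.002, 0.964], [-0.964, 0.001, -0.267], [-0.002, -1.0, 0.002]]
wrist_force: [1.0, -0.6, 5.8]
finger_gap: 0.0572
```

```bash
python3 -c "
from plan import *
show()"
```

```text
t 26.33 p [0.5627 0.2462 0.1144] yaw -15.5 q [  2.  31. -40.  89.  21.  67. -57.] F [ 1.  -0.6  5.8] T [-0.03  -0.024  0.008] gap 0.0572
```

Request:
{"fn": "jog_arm", "kwargs": {"motion": [[[1,0,0,0,-0.2],[1,0,0,0,-0.2],[1,0,0,0,-0.1],[1,0,0,0,0],[1,0,0,0,0]]]}}

```text
time_s: 26.75
position: [0.5628, 0.2458, 0.1144]
orientation: [[-0.226, 0.002, 0.974], [-0.974, 0.001, -0.226], [-0.001, -1.0, 0.002]]
wrist_force: [-0.7, -1.3, 7.2]
finger_gap: 0.0571
```

```bash
python3 -c "
from plan import *
show()"
```

```text
t 26.75 p [0.5628 0.2458 0.1144] yaw -13.1 q [  2.  32. -40.  89.  21.  67. -55.] F [-0.7 -1.3  7.2] T [-0.176  0.067 -0.464] gap 0.0571
```

Lid 3 resists: the torque jumped to 0.46 N m after 6°. I stop, turn it back and release.

Request:
{"fn": "jog_arm", "kwargs": {"motion": [[[1,0,0,0,0.3],[1,0,0,0,0.3],[1,0,0,0,0.2],[1,0,0,0,0.1],[1,0,0,0,0]]]}}

```text
time_s: 27.17
position: [0.5626, 0.2459, 0.1144]
orientation: [[-0.302, 0.002, 0.953], [-0.953, 0.001, -0.302], [-0.001, -1.0, 0.002]]
wrist_force: [0.1, -1.3, 7.1]
finger_gap: 0.0574
```

Request:
{"fn": "jog_arm", "kwargs": {"motion": [[[0.2,0,0,0,0],[0,0,0,0,0],[-0.3,0,0,0,0],[-1,0,0,0,0],[-1,0,0,0,0]]]}}

```text
time_s: 27.58
position: [0.5617, 0.2458, 0.1131]
orientation: [[-0.301, 0.0, 0.954], [-0.954, 0.0, -0.301], [-0.0, -1.0, 0.0]]
wrist_force: [-0.5, -0.0, 0.3]
finger_gap: 0.0793
```

Request:
{"fn": "jog_arm", "kwargs": {"motion": [[[-1,0,0,0,0],[-1,0,0,0,0],[-1,0,-0.2,0,0],[-1,0,-0.5,0,0],[-1,0,-0.6,0,0]]]}}

```text
time_s: 28.0
position: [0.5608, 0.2452, 0.1644]
orientation: [[-0.301, -0.003, 0.954], [-0.954, -0.001, -0.301], [0.002, -1.0, -0.003]]
wrist_force: [0.1, 0.5, -0.3]
finger_gap: 0.0855
```

Request:
{"fn": "jog_arm", "kwargs": {"motion": [[[-1,0,-0.4,0,0],[-1,0,0,0,0],[-1,0,0,0,0],[-1,0,0,0,0],[-1,0,0,0,0]]]}}

```text
time_s: 28.42
position: [0.5613, 0.2453, 0.1799]
orientation: [[-0.301, -0.002, 0.954], [-0.954, -0.001, -0.301], [0.001, -1.0, -0.001]]
wrist_force: [-0.6, -0.1, -0.1]
finger_gap: 0.0852
```

```bash
python3 plan.py -1 25  0.4725 0.203 0.184 -19.5 ; python3 - <<'E'
from h import *
im,d,W=cloud('side');P=W.reshape(-1,3)
im,d,W=cloud('top');P=W.reshape(-1,3)
for g in [[.472,.203]]:
    c=np.array(g)
    for _ in range(6):
        m=(np.hypot(*(P[:,:2]-c).T)<.036)&(P[:,2]>.116)&(P[:,2]<.140)
        if m.sum()<50: break
        c,r=cv2.minEnclosingCircle(P[m,:2].astype(np.float32))
    print(g,m.sum(),c,r)
E
```

```text
t 28.42 p [0.5613 0.2453 0.1799] yaw -17.5 q [  3.  28. -41.  85.  18.  74. -57.] F [-0.6 -0.1 -0.1] T [ 0.058 -0.001  0.02 ] gap 0.0852
[[[-1.0, 0.42, -0.03, -0.45, 0.1], [-1.0, 0.42, -0.02, -0.45, 0.1], [-1.0, 0.43, -0.03, -0.44, 0.1], [-1.0, 0.43, -0.02, -0.44, 0.1], [-1.0, 0, 0, 0, 0]]]
[0.472, 0.203] 310 (0.47301650047302246, 0.20361773669719696) 0.029955506324768066
```

Request:
{"fn": "jog_arm", "kwargs": {"motion": [[[-1,0.42,-0.03,-0.45,0.1],[-1,0.42,-0.02,-0.45,0.1],[-1,0.43,-0.03,-0.44,0.1],[-1,0.43,-0.02,-0.44,0.1],[-1,0,0,0,0]]]}}

```text
time_s: 28.93
position: [0.4692, 0.202, 0.1842]
orientation: [[-0.334, -0.002, 0.943], [-0.943, -0.003, -0.334], [0.003, -1.0, -0.001]]
wrist_force: [1.2, 0.6, 0.6]
finger_gap: 0.0857
```

```bash
python3 -c "
from h import *
for i in range(4):arm.get_image('side')";python3 plan.py -1 17  0.4725 0.203 0.113 -19.5
```

```text
t 29.13 p [0.4735 0.2035 0.1849] yaw -19.5 q [ 10.  15. -43.  99.  11.  70. -55.] F [ 0.4 -0.7  0.4] T [ 0.009 -0.072  0.021] gap 0.0854
[[[-1.0, 0.0, 0.36, -0.0, -0.0], [-1.0, 0.01, 0.36, -0.01, -0.0], [-1.0, 0.0, 0.36, -0.0, -0.0], [-1.0, 0.01, 0.36, -0.0, -0.0], [-1.0, -0.0, 0.36, -0.01, -0.01]]]
```

Request:
{"fn": "jog_arm", "kwargs": {"motion": [[[-1,0,0.36,-0.01,0],[-1,0,0.36,-0.01,0],[-1,0,0.36,0,0],[-1,0,0.36,0,0],[-1,0,0.36,0,0]]]}}

```text
time_s: 29.55
position: [0.4727, 0.2043, 0.1119]
orientation: [[-0.334, -0.0, 0.943], [-0.943, 0.001, -0.334], [-0.001, -1.0, -0.001]]
wrist_force: [0.1, 0.0, 0.1]
finger_gap: 0.0849
```

Request:
{"fn": "jog_arm", "kwargs": {"motion": [[[-1,0,0,0,0],[-1,0,0,0,0],[-1,0,0,0,0],[0,0,0,0,0],[0.1,0,0,0,0]]]}}

```text
time_s: 29.97
position: [0.4728, 0.2041, 0.1139]
orientation: [[-0.334, 0.002, 0.943], [-0.943, 0.001, -0.334], [-0.001, -1.0, 0.001]]
wrist_force: [0.6, 0.5, 0.4]
finger_gap: 0.0636
```

Request:
{"fn": "jog_arm", "kwargs": {"motion": [[[1,0,0,0,0],[1,0,0,0,0],[1,0,0,0,0],[1,0,0,0,0],[1,0,0,0,0]]]}}

```text
time_s: 30.38
position: [0.4726, 0.2041, 0.1141]
orientation: [[-0.334, 0.002, 0.943], [-0.943, 0.0, -0.334], [-0.001, -1.0, 0.001]]
wrist_force: [-1.1, 0.0, 5.4]
finger_gap: 0.0577
```

Request:
{"fn": "jog_arm", "kwargs": {"motion": [[[1,0,0,0,-0.2],[1,0,0,0,-0.2],[1,0,0,0,-0.2],[1,0,0,0,-0.2],[1,0,0,0,0]]]}}

```text
time_s: 30.8
position: [0.4728, 0.2041, 0.1141]
orientation: [[-0.267, 0.002, 0.964], [-0.964, 0.001, -0.267], [-0.001, -1.0, 0.002]]
wrist_force: [0.0, 0.7, 5.8]
finger_gap: 0.058
```

```bash
python3 -c "
from plan import *
show()"
```

```text
t 30.8 p [0.4728 0.2041 0.1141] yaw -15.5 q [  9.  20. -43. 104.  15.  62. -55.] F [0.  0.7 5.8] T [-0.013  0.365  0.017] gap 0.058
```

Smaller steps from here.

Request:
{"fn": "jog_arm", "kwargs": {"motion": [[[1,0,0,0,-0.1],[1,0,0,0,-0.1],[1,0,0,0,0],[1,0,0,0,0],[1,0,0,0,0]]]}}

```text
time_s: 31.22
position: [0.4728, 0.2041, 0.1142]
orientation: [[-0.251, 0.002, 0.968], [-0.968, 0.001, -0.251], [-0.001, -1.0, 0.002]]
wrist_force: [-1.8, -0.0, 6.2]
finger_gap: 0.0577
```

```bash
python3 -c "
from plan import *
show()"
```

```text
t 31.22 p [0.4728 0.2041 0.1142] yaw -14.5 q [  9.  20. -43. 104.  15.  62. -54.] F [-1.8 -0.   6.2] T [ 0.004  0.289 -0.079] gap 0.0577
```

Request:
{"fn": "jog_arm", "kwargs": {"motion": [[[1,0,0,0,-0.1],[1,0,0,0,-0.1],[1,0,0,0,0],[1,0,0,0,0],[1,0,0,0,0]]]}}

```text
time_s: 31.63
position: [0.4728, 0.204, 0.1142]
orientation: [[-0.234, 0.002, 0.972], [-0.972, 0.001, -0.234], [-0.001, -1.0, 0.002]]
wrist_force: [-0.9, -1.1, 5.8]
finger_gap: 0.0577
```

```bash
python3 -c "
from plan import *
show()"
```

```text
t 31.63 p [0.4728 0.204  0.1142] yaw -13.6 q [  9.  20. -43. 104.  15.  62. -53.] F [-0.9 -1.1  5.8] T [-0.049  0.344 -0.352] gap 0.0577
```

Lid 4 resists too: 0.35 N m at 6°, rising steeply. It is tight, so I turn it back, release and retreat.

Request:
{"fn": "jog_arm", "kwargs": {"motion": [[[1,0,0,0,0.3],[1,0,0,0,0.3],[1,0,0,0,0.2],[1,0,0,0,0],[1,0,0,0,0]]]}}

```text
time_s: 32.05
position: [0.4728, 0.204, 0.1141]
orientation: [[-0.301, 0.002, 0.954], [-0.954, 0.0, -0.301], [-0.001, -1.0, 0.002]]
wrist_force: [-1.8, -1.0, 5.6]
finger_gap: 0.0577
```

Request:
{"fn": "jog_arm", "kwargs": {"motion": [[[0.2,0,0,0,0],[0,0,0,0,0],[-0.3,0,0,0,0],[-1,0,0,0,0],[-1,0,0,0,0]]]}}

```text
time_s: 32.47
position: [0.4723, 0.2037, 0.1132]
orientation: [[-0.301, 0.001, 0.954], [-0.954, 0.0, -0.301], [-0.0, -1.0, 0.001]]
wrist_force: [0.5, -0.6, -0.2]
finger_gap: 0.0793
```

Request:
{"fn": "jog_arm", "kwargs": {"motion": [[[-1,0,0,0,0],[-1,0,0,0,0],[-1,0,-0.2,0,0],[-1,0,-0.5,0,0],[-1,0,-0.8,0,0]]]}}

```text
time_s: 32.88
position: [0.4704, 0.2028, 0.1715]
orientation: [[-0.301, -0.005, 0.954], [-0.954, -0.001, -0.301], [0.003, -1.0, -0.005]]
wrist_force: [0.3, -0.0, -1.0]
finger_gap: 0.0854
```

Request:
{"fn": "jog_arm", "kwargs": {"motion": [[[-1,0,-0.8,0,0],[-1,0,-0.5,0,0],[-1,0.8,0,0,0],[-1,0.8,0,0,0],[-1,0.8,0,0,0]]]}}

```text
time_s: 33.3
position: [0.4428, 0.1119, 0.2258]
orientation: [[-0.299, 0.001, 0.954], [-0.954, 0.001, -0.299], [-0.001, -1.0, 0.001]]
wrist_force: [1.1, -0.6, -0.4]
finger_gap: 0.0853
```

Request:
{"fn": "jog_arm", "kwargs": {"motion": [[[-1,0.8,0,0.3,0],[-1,0.8,0,0.3,0],[-1,0.8,0,0.3,0],[-1,0,0,0,0],[-1,0,0,0,0]]]}}

```text
time_s: 33.72
position: [0.4487, 0.0077, 0.2253]
orientation: [[-0.305, 0.0, 0.952], [-0.952, -0.0, -0.305], [0.0, -1.0, 0.0]]
wrist_force: [0.2, -0.2, 0.4]
finger_gap: 0.0854
```

```bash
python3 - <<'E'
from h import *
from plan import show
im,d,W=cloud('top');show()
save(im[140:290,150:430].repeat(2,0).repeat(2,1),'t3.png')
P=W.reshape(-1,3);z0=np.load('/tmp/top.npz');P0=z0['W'].reshape(-1,3);im0=z0['im']
def lid(P,im,g):
    c=np.array(g)
    for _ in range(6):
        m=(np.hypot(*(P[:,:2]-c).T)<.036)&(P[:,2]>.116)&(P[:,2]<.140)
        if m.sum()<50: return 'hidden'
        c,r=cv2.minEnclosingCircle(P[m,:2].astype(np.float32)); c=np.array(c)
    b=(np.hypot(*(P[:,:2]-c).T)<.022)&(P[:,2]>.11)
    w=np.clip(im.reshape(-1,3).sum(1)[b].astype(float)-200,0,None); Q=P[b,:2]
    C=np.cov(Q.T,aweights=w+1e-6); e,v=np.linalg.eigh(C); return c.round(4),round(float(np.degrees(np.arctan2(v[1,1],v[0,1]))%180),1),round(float(np.median(P[m,2])),4)
for g in [[.515,.113],[.606,.155],[.563,.245],[.473,.203]]: print('before',lid(P0,im0,g))
for g in [[.472,-.227],[.587,-.189],[.563,.245],[.473,.203]]: print('after',lid(P,im,g))
E
```

```text
t 33.77 p [0.4487 0.0096 0.2254] yaw -17.6 q [ 30.   3. -36. 105.   2.  73. -24.] F [-0.1  0.5  0.9] T [ 0.027 -0.027 -0.024] gap 0.0852
before (array([0.5152, 0.1137]), 25.3, 0.1263)
before (array([0.606 , 0.1561]), 25.9, 0.1263)
before (array([0.563 , 0.2458]), 24.9, 0.1263)
before (array([0.4732, 0.2038]), 25.0, 0.1263)
after (array([ 0.4712, -0.2252]), 64.9, 0.1252)
after (array([ 0.5863, -0.189 ]), 64.5, 0.1252)
after (array([0.5633, 0.2464]), 28.1, 0.1263)
after (array([0.4726, 0.2035]), 28.0, 0.1263)
```

View pics/t3.png

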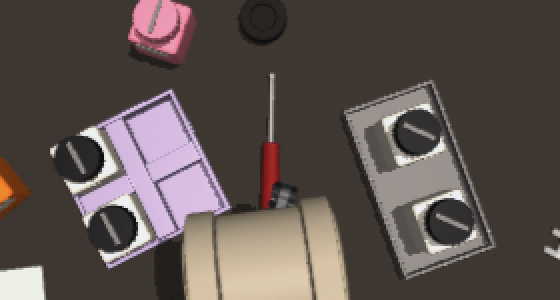

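```bash
python3 -c "
from h import *
print(arm.hand_in())"
```

```text
the job is handed in; nothing more can be done
None
```

The two jars with loose lids now stand upright in the rework tray, each lid about 45° open. The two with tight lids are still seated in the caddy. I handed the job in at about 34 s, with the gripper clear of everything.

- **Loose lids:** these were on the two jars nearest the tray and the driver. Each turned past 17° with only about 0.05 N m of resistance, so I opened it to about 46° of wrist turn. I lowered each jar to a light touch (about 7 N) before releasing it.
- **Tight lids:** the other two resisted after about 6°, at 0.46 and 0.35 N m, below the 0.7 N m that would slide the caddy. I stopped there, turned them part of the way back and released them. Their bars ended about 3° from where they started.
- **Final check:** the bars on the loose lids sit at about 65° in the world. Allowing for the jars being turned about 7° to line up with the tray, that matches the 45° opening. Their lid tops are 1 mm lower than in the caddy, as the thinner tray floor predicts. The remaining lids are within 1 mm of where they started. The driver, wheel and pink jar look unmoved, but the arm hid the glue bottle in the last picture, where it was undisturbed in the one before.

The small moment readings wandered by about 0.05–0.1 N m and at times had the wrong sign. I called lids loose because torque failed to build up and the bars turned, not from the small readings themselves.

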